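# Uncover the roll and serve it with the tongs

### The arm

A 6-joint arm with a two-finger parallel gripper is mounted at the origin on a cart in front of the work surface, level with it; the furniture and walls round the work are solid. World frame = base frame: x ahead of the robot, y to its left, z up, the work surface at z = 0. Lengths are in m, angles in degrees, forces in N, time in s.
With the tool pointing down it reaches from about 0.4 to 0.825 m from the base axis. Payload 7 kg.
Tool frame: the origin (TCP) lies midway between the tips of the shut fingers; the grasp point (between the pads) lies 19 mm behind it; z points along the fingers, y is the line along which they close (so a half turn about z gives the same grasp; the last joint's range is limited). The gripper opens to 88 mm and grips with 3 to 60 N. Pads are 19 mm wide; open, the fingers measure 130 mm over their backs; the gripper's body (78 mm by 193 mm) begins 47 mm behind the grasp point.
Start: joints at [91.049, 20.546, 0.682, 0, -70.136, -16.507], TCP at [0.18, 0.651, 0.199] pointing down, gripper open.
Joint ranges: [-176.03, 176.03], [-82.01, 121.73], [-58.28, 71.71], [-173.87, 95.51], [-174.79, -0.11], [-173.66, 173.66]. Speed limits (degrees/s): [136.94, 136.94, 172.46, 180, 180, 180].

### API

Orientations are given as [roll, pitch, yaw] about the fixed x, y, z axes, in that order (R = Rz(yaw) Ry(pitch) Rx(roll)).
In Python, from plant import ctrl gives the robot as it stands. The module is installed in compiled form; this text tells all that it offers.
- The arm moves only by the tool play_rows, never from a script. Its argument "commands" is a list that holds one entry, the list of rows, each a list of 7 numbers: the turn, a rotation vector about the tool's x, y, z in rad, then the shift along the tool's x, y, z in cm, then the finger opening in cm, from 0 to 8.76. In form: [[[ax, ay, az, x, y, z, grip], ...]]. A call has 1 to 8 rows; each row is the pose to reach, as a shift and turn from the pose commanded when the call began, along the tool's axes at that moment; what a row does not reach only later rows make up. A row lasts 1/12 s, in which the tool goes at most 41.7 mm and 7.16 degrees, less where a joint would pass 70% of its speed; a pose out of reach is approached as far as the arm can. A call with a gripper value outside its range is refused whole. The fingers move at their own pace and stop on an object; the grip force is fixed at half the most. Time passes only in rows, so rows that repeat a pose let the fingers close. It gives the time, the measured TCP pose, the force, the opening and the grip force at its end, in the units of the state.
- ctrl.get_obs(): the state, without advancing time (a new reading comes with each control period).
- ctrl.snapshot(name): name is "scene" or "top" or "wrist"; returns a dict with "color" (480x640x3 uint8, red, green, blue), "camera_matrix" (3x3 intrinsics, pixels), "origin" and "rotation" of the camera in the world; the wrist camera has in their place "hand_eye" (4x4, takes a point from camera to tool coordinates, whose origin is the TCP and whose axes are the flange's). Camera axes: x right, y down, z forward; pixel columns grow to the right and rows downward; lengths in m; the calibration is good to about 2 mm. A picture is of the moment at which its call begins: read the wrist's pose just before it. There is no depth.
- ctrl.close_job(): hands the job in; it is judged then, once.
Trained networks look in a picture, given as the dict that the camera call returned (one of the last four; its "shot" number tells which), for a name from the list of things; names that differ only in an ending like _2 or _b are one class to them, and where a whole thing is asked for, a point or a joint stands for the part that bears it (a point fixed in the world has none). Each returns a list of dicts, best first, with "conf" (0 to 1); they miss things now and then, are a little off and sometimes report something else, mostly with a low value. They report only what shows in the picture. A call takes as long as a camera call. They do not tell look-alikes from the thing itself.
- ctrl.find_in(picture, name): "bbox" ([left, top, width, height] in pixels, round what is visible of it).
The state is a dict: "clock": time; "joint_pos": joint angles; "qvel": joint speeds; "tau": joint torques, N m; "tool_pos": TCP position; "orientation": TCP orientation; "force": force on the tool from outside, world axes, zero at the start; "moment": the same for the moment, N m; "opening": finger opening in m; "gripper_force": force on a finger pad.
Only numpy, scipy, OpenCV 4.12 (cv2) and the standard library are available. Lean on these libraries where they do the work, as an engineer would, in place of code of your own. Each camera call takes 0.05 s, during which the arm holds its last target. There are 200 camera calls.

### The job

Take the steel tent cover off the bread roll by its black grip, hang it astride the bar of the rail and let go of it. Then pick up the kitchen tongs, squeeze them to close their jaws on the roll (do not touch the roll with the robot's fingers) and lift it: finish still holding the roll steady in the tongs, at least 10 cm clear above the board. Leave the other things on the table where they are.

Things in the scene. Friction and masses are not known exactly. Their poses are not given: they have to be found in the camera images.
- board: Wooden serving board, 150 (x) x 160 (y) x 14 mm thick, fixed. Origin: centre of its underside, on the table.
- roll: Small round bread roll, domed, 48 mm in diameter from 12 to 22 mm above its underside (38 mm at the underside, narrowing above), 37 mm tall, 40 g, standing on the board under the cover. Origin: centre of its underside; z up.
- cover: Loose inverted-V tent of 3 mm sheet steel, 0.22 kg, standing on the board over the roll. Ends open; the crest runs along its y axis, 130 mm long; the sloping walls stand 110 mm apart in x at the foot and meet 90 mm up. On the crest a black upright grip fin, 70 mm long (y), 10 mm thick (x), 92 to 124 mm above the foot. Origin: centre at foot level; z up.
- cover_apex (a point): Crest of the cover, 90 mm above its foot, at the middle of its length (centre of the sheet; hung on the bar it comes to rest about 15 mm above the bar's axis).
- cover_grip (a point): Top middle of the cover's black grip fin, 124 mm above its foot.
- rail: Fixed, free-standing steel rail on the table, left or right of the board: a round horizontal bar, 12 mm in diameter, 240 mm long along its y axis between two end posts, bar axis 130 mm above the table; black feet 100 x 30 x 10 mm. Origin: on the table under the middle of the bar.
- rail_mid (a point): Middle of the bar, on its axis, 130 mm above the table.
- tongs: Steel spring tongs lying flat on the table beside the board, across from the rail; 0.12 kg, 270 mm long. Origin: table level, on the midline between the two black grip plates. x points along the midline to the jaws, y to the left arm, z up (arms open sideways). Pivot at x = -105 mm. Arms spring open: 8 N at the plates to start closing them, 13 N at the roll's width, more grips it.
- tongs_left: Left arm (+y) of the tongs; origin at the pivot, at (-105, 5, 0) mm in the tongs' frame, turns about z. Black grip plates, one on each arm: x = -30 to 30, z = 0 to 28 mm in the tongs' frame, 63 mm over their outer faces when sprung open. Squeezing them turns both arms equally. Squeezed to 53 mm the tongs can be carried, jaws 79 mm apart.
- tongs_right: Right arm (-y) of the tongs; origin at the pivot, at (-105, -5, 0) mm in the tongs' frame, turns about z. The jaw plates are centred at x = 117 mm in the tongs' frame, 36 mm long, z 0 to 26 mm; inside they stand 100 mm apart when sprung open, and 48 mm apart and parallel when the grip plates are squeezed to 39 mm over their outer faces.
- timer: Bystander: round kitchen timer, 68 mm wide, 56 mm tall, origin at its underside.
- vial: Bystander: small upright vial, 31 mm wide, 63 mm tall, origin at its underside.
- tub: Bystander: round tub, 72 mm wide, 71 mm tall, origin at its underside.
- jar: Bystander: spice jar, 47 mm wide, 98 mm tall, origin at its underside.
- tape: Bystander: roll of tape lying flat, 104 mm wide, 25 mm tall, origin at its underside.
- cup: Bystander: steel measuring cup with strap handle, 53 x 127 x 31 mm, origin at its underside.
Things that resemble listed ones, but are neither listed nor needed, are in the scene too. Of the things that look like the board, the larger one is meant.

How it is judged (in metres and radians):
On the way, in this order (a step that is already met when the one before it is completed fails the run):
1. the cover hangs astride the bar, let go (contact force between cover and rail above 0.3 N and contact force between the fingers and cover below 0.05 N and x of cover_apex in the frame of rail between -0.02 and 0.02 m and z of cover_apex in the frame of rail between 0.128 and 0.165 m and y of cover_apex in the frame of rail between -0.085 and 0.085 m and angle between cover's own z axis and vertical below 0.4 rad and angle between the y axis of cover and the y axis of rail, either way round below 0.3 rad and linear speed of cover below 0.05 m/s), for 0.3 s.
2. the roll is lifted in the jaws of the tongs, which the fingers hold (contact force between each of tongs_left, tongs_right and roll above 0.3 N and contact force between the fingers and tongs above 1 N and contact force between the fingers and roll below 0.05 N and height (world z) of roll above 0.06 m), for 0.2 s.
At the end, for the whole second after the job is handed in: Cover rests still on the bar, not touched: crest within 20 mm of the bar, 85 mm of its middle, upright to 0.4 rad, in line to 0.3 rad. Roll held still by both jaws (over 0.3 N each), 100 mm above the board, not touched by the fingers, which hold the tongs; tongs and roll touch nothing else (all of step 1 and contact force between each of tongs_left, tongs_right and roll above 0.3 N and contact force between the fingers and tongs above 1 N and contact force between the fingers and roll below 0.05 N and contact force between roll and board below 0.02 N and contact force between roll and rail below 0.02 N and contact force between roll and cover below 0.02 N and contact force between tongs and board below 0.05 N and contact force between tongs and rail below 0.05 N and contact force between tongs and cover below 0.05 N and y of roll in the frame of tongs between -0.02 and 0.02 m and x of roll in the frame of tongs above 0.08 m and height (world z) of roll above 0.114 m and linear speed of roll below 0.05 m/s); the arm keeps its last pose, push and grip.
It fails at once if the robot's fingers touch the roll (contact force between the fingers and roll above 0.5 N).
It fails at once if the roll falls off the board onto the table (height (world z) of roll below 0.008 m).
It fails at once if a bystander is moved by more than 40 mm (distance of any of timer, vial, tub, jar, tape, cup from where it was at the start of the episode above 0.04 m).
It also fails if it takes over 62 s, if anything falls off the work surface, if the arm or the gripper's body presses on something with over 40 N, if the wrist force passes 120 N, or if a joint passes its speed limit or range.

## Working session

There is one attempt and no reset: what is moved stays moved. The work goes in short steps, Python scripts to look and compute and a tool call to move; the robot and the scene stay as the last step left them, time stands still between calls to the robot, and variables do not carry over. Pictures are saved under pics/ and viewed, at most 10 in all, crops included, and the job is handed in when it is done.

Besides the shell and the picture viewer there is one more tool, called after "Call:" by a JSON object that holds its "fn" and its "kwargs", one argument or row to a line. play_rows: Moves the arm, as the interface text tells. Its arguments: {"type":"object","properties":{"commands":{"type":"array","items":{"type":"array","items":{"type":"array","items":{"type":"number"}}}}},"required":["commands"]}

```bash
mkdir -p pics; cat > h.py <<'E'
import numpy as np, cv2, json
from scipy.spatial.transform import Rotation as R
from plant import ctrl
def save(n,p): cv2.imwrite(f'pics/{n}.png',p['color'][:,:,::-1])
def cam(p,obs=None):
    K=np.array(p['camera_matrix'])
    if 'hand_eye' in p:
        T=np.eye(4);T[:3,:3]=R.from_euler('xyz',obs['orientation'],degrees=True).as_matrix();T[:3,3]=obs['tool_pos']
        T=T@np.array(p['hand_eye']);return K,T[:3,3],T[:3,:3]
    return K,np.array(p['origin']),np.array(p['rotation'])
def px2w(c,u,v,z):
    K,o,r=c;d=r@np.linalg.solve(K,[u,v,1]);return o+d*(z-o[2])/d[2]
def w2px(c,P):
    K,o,r=c;q=K@(r.T@(np.array(P)-o));return q[:2]/q[2]
E
python3 - <<'E'
from h import *
o=ctrl.get_obs();print({k:np.round(v,3) for k,v in o.items()})
for n in ['top','scene']:
    p=ctrl.snapshot(n);save(n,p);c=cam(p);print(n,c[1],c[2].round(2).tolist())
    for m in ['board','roll','cover','rail','tongs','timer','vial','tub','jar','tape','cup']:
        print(m,[(np.round(d['bbox']).astype(int).tolist(),round(d['conf'],2),px2w(c,d['bbox'][0]+d['bbox'][2]/2,d['bbox'][1]+d['bbox'][3]/2,0.02)[:2].round(3).tolist()) for d in ctrl.find_in(p,m)[:3]])
E
```

```text
{'clock': np.float64(0.0), 'joint_pos': array([ 9.1048e+01,  2.0591e+01,  6.3400e-01, -1.9000e-02, -7.0135e+01,
       -1.6508e+01]), 'qvel': array([-0.097,  0.03 ,  0.024,  0.037, -0.013,  0.137]), 'tau': array([-1.0000e-03, -5.8272e+01,  2.9307e+01,  6.9980e+00,  7.0000e-03,
       -0.0000e+00]), 'tool_pos': array([0.18 , 0.65 , 0.198]), 'orientation': array([ 1.79907e+02, -9.00000e-03, -1.54670e+01]), 'force': array([-0.023,  0.046, -0.056]), 'moment': array([-0.047, -0.027,  0.006]), 'gripper_force': np.float64(0.0), 'opening': np.float64(0.087)}
top [ 0.5018236  -0.0260878   1.23041637] [-175.56, 0.49, -89.87]Traceback (most recent call last):
  File "<stdin>", line 6, in <module>
  File "h.py", line 12, in px2w
    K,o,r=c;d=r@np.linalg.solve(K,[u,v,1]);return o+d*(z-o[2])/d[2]
                                                               ~^^^
IndexError: invalid index to scalar variable.
```

View pics/top.png

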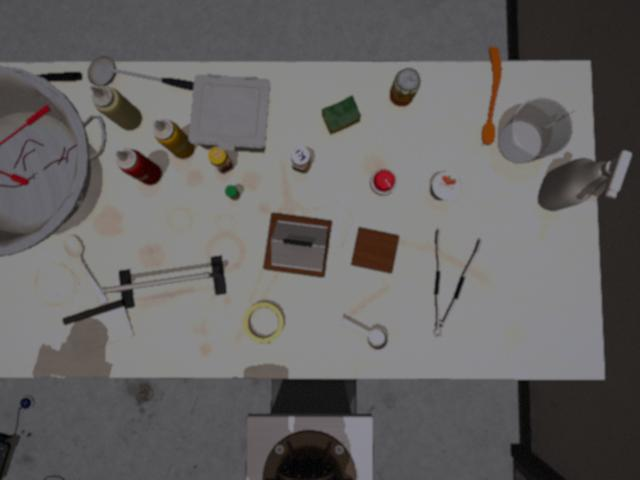

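```bash
python3 - <<'E'
s=open('h.py').read()
s=s.replace("return K,np.array(p['origin']),np.array(p['rotation'])","r=np.array(p['rotation']);return K,np.array(p['origin']),(R.from_euler('xyz',r,degrees=True).as_matrix() if r.ndim==1 else r)")
open('h.py','w').write(s)
E
python3 - <<'E'
from h import *
for n in ['top','scene']:
    p=ctrl.snapshot(n);save(n,p);c=cam(p);print(n,c[1],c[0].round(1).tolist(),p['rotation'])
    np.savez(n,im=p['color'],K=c[0],o=c[1],r=c[2])
    for m in ['board','roll','cover','rail','tongs','tape','cup']:
        print(m,[(np.round(d['bbox']).astype(int).tolist(),round(d['conf'],2),px2w(c,d['bbox'][0]+d['bbox'][2]/2,d['bbox'][1]+d['bbox'][3]/2,0.02)[:2].round(3).tolist()) for d in ctrl.find_in(p,m)[:3]])
    if n=='top':
        a=cv2.resize(p['color'][200:350,50:290],None,fx=3.2,fy=3.2,interpolation=cv2.INTER_CUBIC)
        b=cv2.resize(p['color'][220:345,400:500],(480,600),interpolation=cv2.INTER_CUBIC)
        cv2.imwrite('pics/a.png',a[:,:,::-1]);cv2.imwrite('pics/b.png',b[:,:,::-1])
E
```

```text
top [ 0.5018236  -0.0260878   1.23041637] [[474.4, 0.0, 315.0], [0.0, 474.4, 239.2], [0.0, 0.0, 1.0]] [-175.56283181    0.49016282  -89.86743346]
board [([353, 227, 45, 45], 0.87, [0.569, -0.17]), ([264, 212, 70, 66], 0.83, [0.58, 0.025])]
roll [([272, 220, 55, 54], 0.42, [0.574, 0.024])]
cover [([273, 220, 54, 54], 0.61, [0.576, 0.023])]
rail []
tongs [([435, 227, 47, 109], 0.74, [0.488, -0.378]), ([248, 300, 34, 44], 0.67, [0.386, 0.112]), ([263, 211, 70, 65], 0.46, [0.583, 0.027])]
tape [([243, 300, 41, 45], 0.89, [0.383, 0.114])]
cup [([341, 317, 50, 31], 0.83, [0.36, -0.145]), ([368, 170, 30, 24], 0.29, [0.745, -0.192])]
scene [1.40655346 0.83514943 1.09743263] [[571.6, 0.0, 317.5], [0.0, 571.6, 234.5], [0.0, 0.0, 1.0]] [-130.22721564    1.21569445  135.83522568]
board [([228, 242, 24, 28], 0.62, [0.75, -0.184]), ([297, 260, 76, 40], 0.61, [0.631, 0.073]), ([270, 219, 47, 31], 0.61, [0.585, -0.143])]
roll [([344, 305, 6, 29], 0.15, [0.71, 0.192])]
cover [([308, 226, 52, 61], 0.86, [0.567, 0.007])]
rail [([397, 250, 118, 72], 0.62, [0.428, 0.315])]
tongs [([230, 178, 77, 38], 0.84, [0.517, -0.338])]
tape [([232, 176, 76, 44], 0.69, [0.517, -0.328]), ([387, 229, 36, 31], 0.6, [0.391, 0.114])]
cup [([335, 191, 21, 22], 0.71, [0.368, -0.144])]
```

View pics/scene.png

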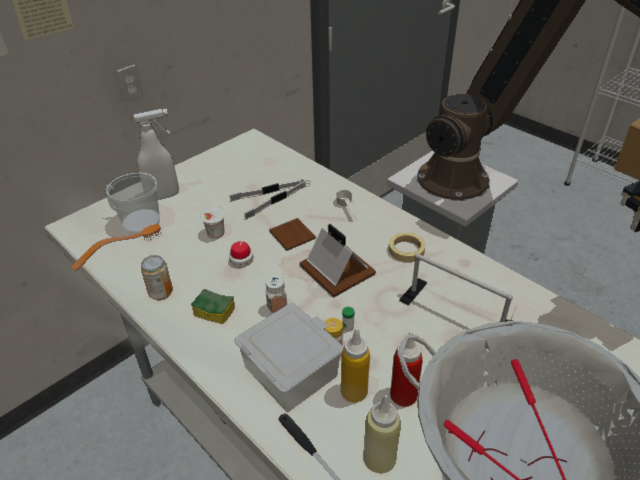

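View pics/a.png

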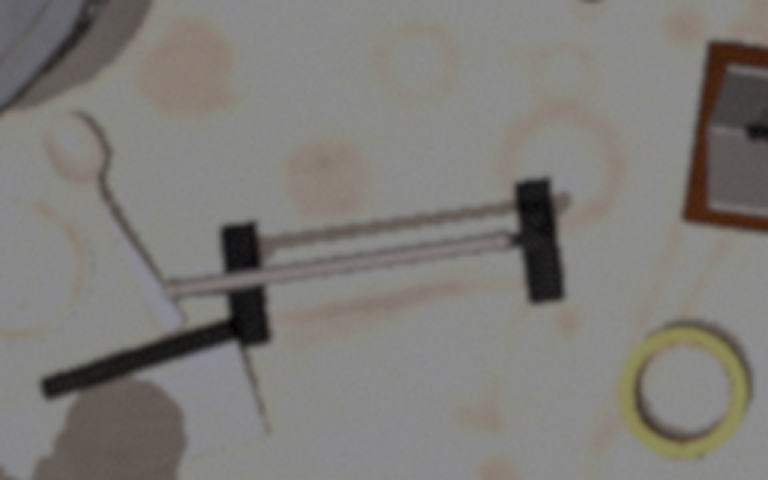

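View pics/b.png

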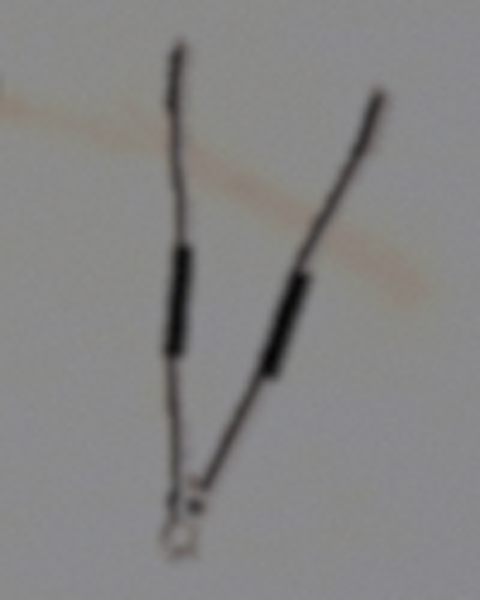

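The larger board, at top px (299,245), carries the tent. The look-alike at (375,250) is only 45 px wide, so I rule it out. The rail spans crop points (172,290) to (505,240). The tongs have black plates at crop b (178,301) and (284,325), with jaws pointing up (+x). Next I'll measure these by segmentation.

```bash
python3 - <<'E'
from h import *
def load(n):
    d=np.load(n+'.npz');return d['im'],(d['K'],d['o'],d['r'])
im,c=load('top')
def blobs(im,roi,th=35,mn=15):
    x0,y0,x1,y1=roi;g=cv2.cvtColor(cv2.GaussianBlur(im,(3,3),0),cv2.COLOR_RGB2GRAY)[y0:y1,x0:x1]
    n,l,s,ce=cv2.connectedComponentsWithStats((g<th).astype(np.uint8));out=[]
    for i in range(1,n):
        if s[i,4]>mn:
            ys,xs=np.nonzero(l==i);r=cv2.minAreaRect(np.c_[xs+x0,ys+y0].astype(np.float32));out.append((s[i,4],np.array(r[0]),r[1],r[2],cv2.boxPoints(r)))
    return out
for nm,roi,z in [('feet',(110,250,235,315),.01),('fin',(270,225,330,260),.138),('plates',(425,255,475,305),.028)]:
    for b in blobs(im,roi):
        P=np.array([px2w(c,*q,z)[:2] for q in b[4]]);e=P[np.argmax([np.linalg.norm(P[i]-P[i-1]) for i in range(4)])]-P[np.argmax([np.linalg.norm(P[i]-P[i-1]) for i in range(4)])-1]
        print(nm,b[0],b[1].round(1),px2w(c,*b[1],z)[:2].round(3),'len',np.linalg.norm(e).round(3),'ang',np.degrees(np.arctan2(e[1],e[0])).round(1))
f=lambda u,v:(50+u/3.2,200+v/3.2)
for q in [(172,290),(505,240)]: print('bar end top',px2w(c,*f(*q),.13).round(3))
g=lambda u,v:(400+u/4.8,220+v/4.8)
for q in [(185,505),(176,45),(380,92)]: print('tongs',px2w(c,*g(*q),.014).round(3))
im2,c2=load('scene')
for q in [(416,257),(510,296)]: print('bar end scene',px2w(c2,*q,.13).round(3))
print('fin scene',px2w(c2,337,229,.138).round(3), w2px(c,[.5,0,0]))
E
```

```text
feet 288 [217.8 274.8] [0.504 0.234] len 0.088 ang 6.8
feet 103 [124.9 277.1] [0.498 0.474] len 0.031 ang 9.1
feet 191 [120.4 299.2] [0.441 0.483] len 0.058 ang -83.5
fin 96 [297.1 241.8] [0.58  0.025] len 0.061 ang -97.0
plates 28 [436.7 282.5] [ 0.486 -0.322] len 0.048 ang -5.8
plates 39 [458.5 287. ] [ 0.475 -0.377] len 0.049 ang -21.1
bar end top [0.467 0.473 0.13 ]
bar end top [0.503 0.232 0.13 ]
tongs [ 0.378 -0.329  0.014]
tongs [ 0.622 -0.328  0.014]
tongs [ 0.597 -0.436  0.014]
bar end scene [0.513 0.238 0.13 ]
bar end scene [0.467 0.474 0.13 ]
fin scene [0.579 0.028 0.138] [309.03061711 276.65470764]
```

```bash
cat >> h.py <<'E'
def go(*targets):
    """targets: (x,y,z,yaw) down-pointing; prints shift/turn in tool axes"""
    o=ctrl.get_obs();r0=R.from_euler('xyz',o['orientation'],degrees=True)
    print('t',round(float(o['clock']),2),'pos',np.round(o['tool_pos'],4),'ori',np.round(o['orientation'],2),'F',np.round(o['force'],1),'open',round(float(o['opening']),4),'j',np.round(o['joint_pos'],0))
    for x,y,z,w in targets:
        r1=R.from_euler('xyz',[180,0,w],degrees=True)
        print((x,y,z,w),(r0.inv()*r1).as_rotvec().round(3),(r0.inv().apply(np.array([x,y,z])-o['tool_pos'])*100).round(2))
E
python3 -c "
from h import *
go((.18,.65,.3,-15.5),(.58,.025,.3,-97))"
```

```text
t 0.9 pos [0.18   0.6506 0.1994] ori [-180.     -0.    -15.46] F [-0.1  0.2 -0.1] open 0.0878 j [ 91.  21.   1.   0. -70. -17.]
(0.18, 0.65, 0.3, -15.5) [-0.    -0.     0.001] [  0.02   0.05 -10.06]
(0.58, 0.025, 0.3, -97) [-0.     0.     1.423] [ 55.23  49.63 -10.06]
```

Call:
{"fn": "play_rows", "kwargs": {
  "commands": [
    [[0,0,0,0,0,-5,8.7],[0,0,0,0,0,-10,8.7],[0,0,0.1,0,0,-10,8.7],[0,0,1.423,55.2,49.6,-10,8.7],[0,0,1.423,55.2,49.6,-10,8.7],[0,0,1.423,55.2,49.6,-10,8.7],[0,0,1.423,55.2,49.6,-10,8.7],[0,0,1.423,55.2,49.6,-10,8.7]]
  ]
}}

```text
clock: 1.57
tool_pos: [0.2928, 0.4733, 0.2995]
orientation: [-180.0, 0.0, -57.3]
force: [0.7, -0.7, 0.6]
opening: 0.0871
gripper_force: 0.0
```

```bash
python3 -c "
from h import *
go((.58,.025,.3,-97))"
```

```text
t 1.57 pos [0.2928 0.4733 0.2995] ori [-1.7998e+02  2.0000e-02 -5.7320e+01] F [ 0.7 -0.7  0.6] open 0.0871 j [ 78.   6.  -5.   0. -79. -46.]
(0.58, 0.025, 0.3, -97) [-0.     0.     0.692] [ 5.324e+01  3.000e-02 -6.000e-02]
```

Call:
{"fn": "play_rows", "kwargs": {
  "commands": [
    [[0,0,0.692,53.2,0,0,8.7],[0,0,0.692,53.2,0,0,8.7],[0,0,0.692,53.2,0,0,8.7],[0,0,0.692,53.2,0,0,8.7],[0,0,0.692,53.2,0,0,8.7],[0,0,0.692,53.2,0,0,8.7],[0,0,0.692,53.2,0,0,8.7],[0,0,0.692,53.2,0,0,8.7]]
  ]
}}

```text
clock: 2.23
tool_pos: [0.4744, 0.1936, 0.2999]
orientation: [-180.0, 0.1, -96.7]
force: [0.7, 1.1, -0.1]
opening: 0.0869
gripper_force: 0.0
```

```bash
python3 -c "
from h import *
go((.58,.025,.28,-97))"
```

```text
t 2.23 pos [0.4744 0.1936 0.2999] ori [-1.7996e+02  5.0000e-02 -9.6650e+01] F [ 0.7  1.1 -0.1] open 0.0869 j [ 44.   2. -10.   0. -78. -51.]
(0.58, 0.025, 0.28, -97) [-0.001  0.001  0.006] [ 15.52 -12.45   1.99]
```

Call:
{"fn": "play_rows", "kwargs": {
  "commands": [
    [[0,0,0.006,15.5,-12.5,2,8.7],[0,0,0.006,15.5,-12.5,2,8.7],[0,0,0.006,15.5,-12.5,2,8.7],[0,0,0.006,15.5,-12.5,2,8.7],[0,0,0.006,15.5,-12.5,2,8.7],[0,0,0.006,15.5,-12.5,2,8.7],[0,0,0.006,15.5,-12.5,2,8.7],[0,0,0.006,15.5,-12.5,2,8.7]]
  ]
}}

```text
clock: 2.9
tool_pos: [0.5798, 0.0269, 0.2792]
orientation: [180.0, -0.0, -97.0]
force: [-0.6, 0.8, 0.4]
opening: 0.087
gripper_force: 0.0
```

```bash
python3 - <<'E'
from h import *
o=ctrl.get_obs();p=ctrl.snapshot('wrist');save('w1',p);c=cam(p,o)
print('camera pos',c[1].round(3),'axis',c[2][:,2].round(2))
for n,q in dict(fin=[.58,.025,.138],tcp=o['tool_pos']).items(): print(n,w2px(c,q).round(0))
g=cv2.cvtColor(p['color'],cv2.COLOR_RGB2GRAY)
n,l,s,ce=cv2.connectedComponentsWithStats((g<30).astype(np.uint8))
for i in range(1,n):
    if s[i,4]>300:
        ys,xs=np.nonzero(l==i);r=cv2.minAreaRect(np.c_[xs,ys].astype(np.float32));P=[px2w(c,*q,.138)[:2].round(3).tolist() for q in cv2.boxPoints(r)];print(s[i],r,P)
go((.58,.025,.28,-97))
E
```

```text
camera pos [ 0.569 -0.049  0.465] axis [ 0.03  0.28 -0.96]
fin [320. 220.]
tcp [319. 283.]
[   0  286   76   34 1268] ((37.291404724121094, 302.06365966796875), (32.86185836791992, 75.03368377685547), 89.22578430175781) [[0.884, 0.051], [0.814, 0.059], [0.824, 0.092], [0.896, 0.084]]
[ 495  286  145  109 4001] ((563.3366088867188, 337.1773681640625), (77.01209259033203, 177.30828857421875), 46.218875885009766) [[0.448, 0.197], [0.332, 0.082], [0.277, 0.144], [0.394, 0.271]]
[    0   315   194   141 10266] ((96.5, 385.0), (140.0, 193.0), 90.0) [[0.894, 0.08], [0.712, 0.102], [0.747, 0.265], [0.953, 0.24]]
[565 368  56  20 386] ((592.5, 377.5), (55.0, 19.0), -0.0) [[0.356, 0.227], [0.357, 0.205], [0.303, 0.211], [0.301, 0.234]]
[ 363  408  277   45 9448] ((500.99993896484375, 430.0), (275.99993896484375, 43.99999237060547), 0.0) [[0.566, 0.283], [0.561, 0.227], [0.279, 0.262], [0.273, 0.319]]
t 2.95 pos [0.5797 0.0275 0.2796] ori [-1.7999e+02  1.0000e-02 -9.6970e+01] F [-0.2  0.4 -0.1] open 0.0872 j [ 22.   9.  -4.  -0. -77. -29.]
(0.58, 0.025, 0.28, -97) [-0.  0.  0.] [ 0.25 -0.06 -0.04]
```

View pics/w1.png

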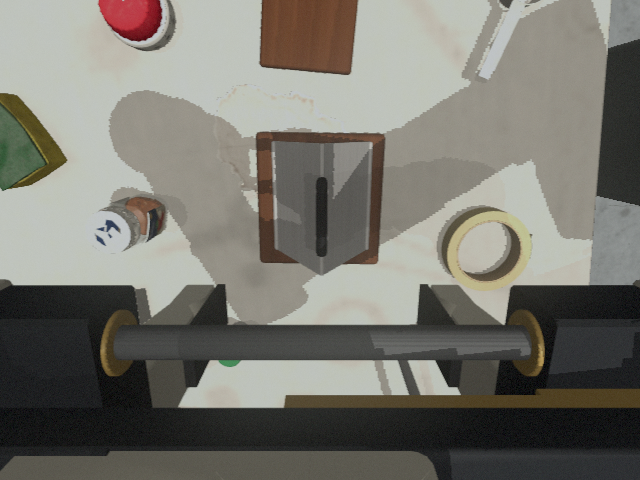

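Call:
{"fn": "play_rows", "kwargs": {
  "commands": [
    [[0,0,0,0.2,0,4,8.7],[0,0,0,0.2,0,8,8.7],[0,0,0,0.2,0,12,8.7],[0,0,0,0.2,0,15,8.7],[0,0,0,0.2,0,16.8,8.7],[0,0,0,0.2,0,16.8,8.7],[0,0,0,0.2,0,16.8,0],[0,0,0,0.2,0,16.8,0]]
  ]
}}

```text
clock: 3.62
tool_pos: [0.5808, 0.0262, 0.1134]
orientation: [-179.8, 0.0, -96.9]
force: [-0.5, 0.0, -0.1]
opening: 0.0785
gripper_force: 0.0
```

Call:
{"fn": "play_rows", "kwargs": {
  "commands": [
    [[0,0,0,0,0,0,0],[0,0,0,0,0,0,0],[0,0,0,0,0,0,0],[0,0,0,0,0,0,0],[0,0,0,0,0,0,0],[0,0,0,0,0,0,0],[0,0,0,0,0,0,0]]
  ]
}}

```text
clock: 4.2
tool_pos: [0.5797, 0.025, 0.1114]
orientation: [180.0, -0.0, -97.0]
force: [0.2, 0.7, -0.2]
opening: 0.0328
gripper_force: 0.0
```

Call:
{"fn": "play_rows", "kwargs": {
  "commands": [
    [[0,0,0,0,0,0,0],[0,0,0,0,0,0,0],[0,0,0,0,0,0,0],[0,0,0,0,0,0,0],[0,0,0,0,0,0,0],[0,0,0,0,0,-1,0],[0,0,0,0,0,-3,0],[0,0,0,0,0,-5,0]]
  ]
}}

```text
clock: 4.87
tool_pos: [0.5788, 0.0248, 0.1617]
orientation: [179.9, -0.1, -97.0]
force: [1.2, 1.0, -0.0]
opening: 0.0007
gripper_force: 0.0
```

```bash
python3 -c "
from h import *
go((.58,.025,.28,-97),(.486,.354,.28,-81.7))"
```

```text
t 4.87 pos [0.5788 0.0248 0.1617] ori [ 1.7987e+02 -6.0000e-02 -9.6990e+01] F [ 1.2  1.  -0. ] open 0.0007 j [ 22.  13. -15.  -0. -62. -29.]
(0.58, 0.025, 0.28, -97) [ 0.002 -0.001  0.   ] [ -0.02  -0.09 -11.83]
(0.486, 0.354, 0.28, -81.7) [ 0.002 -0.001 -0.267] [-31.53  13.25 -11.83]
```

```bash
python3 - <<'E'
from h import *
p=ctrl.snapshot('top');q=ctrl.snapshot('scene')
a=cv2.resize(p['color'][170:300,220:380],(600,488),interpolation=cv2.INTER_CUBIC)
b=cv2.resize(q['color'][160:310,240:440],(800,600),interpolation=cv2.INTER_CUBIC)[:488,:]
b=cv2.resize(q['color'][160:310,240:440],(650,488),interpolation=cv2.INTER_CUBIC)
cv2.imwrite('pics/m1.png',cv2.resize(np.hstack([a,b]),(800,312))[:,:,::-1])
print(w2px(cam(q),[.58,.025,.138]),w2px(cam(q),[.58,.025,.1617]))
E
```

```text
[336.08048791 228.68809837] [336.07832583 221.67460398]
```

View pics/m1.png

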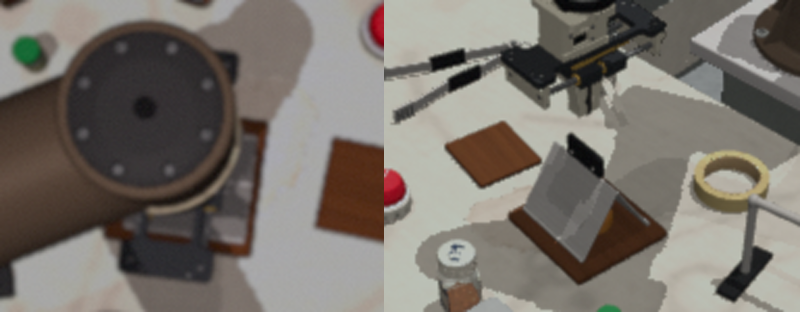

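Call:
{"fn": "play_rows", "kwargs": {
  "commands": [
    [[0,0,0,0,0,0,4],[0,0,0,0,0,0,4],[0,0,0,0,0,0,4],[0,0,0,0,0,0,4],[0,0,0,0,0,0,4],[0,0,0,0,0,0,4],[0,0,0,0,0,0,4],[0,0,0,0,0,0,4]]
  ]
}}

```text
clock: 5.63
tool_pos: [0.5796, 0.0251, 0.1612]
orientation: [180.0, -0.0, -97.0]
force: [0.4, 0.2, -0.2]
opening: 0.0392
gripper_force: 0.0
```

Call:
{"fn": "play_rows", "kwargs": {
  "commands": [
    [[0,0,0,0,0,2,4],[0,0,0,0,0,4,4],[0,0,0,0,0,5.7,4],[0,0,0,0,0,5.7,4],[0,0,0,0,0,5.7,0],[0,0,0,0,0,5.7,0],[0,0,0,0,0,5.7,0],[0,0,0,0,0,5.7,0]]
  ]
}}

```text
clock: 6.3
tool_pos: [0.5805, 0.0253, 0.1056]
orientation: [-179.9, 0.0, -97.0]
force: [-0.2, 0.6, 0.8]
opening: 0.0186
gripper_force: 0.0
```

Call:
{"fn": "play_rows", "kwargs": {
  "commands": [
    [[0,0,0,0,0,0,0],[0,0,0,0,0,0,0],[0,0,0,0,0,0,0],[0,0,0,0,0,0,0],[0,0,0,0,0,0,0]]
  ]
}}

```text
clock: 6.72
tool_pos: [0.5802, 0.0252, 0.1051]
orientation: [-179.9, 0.0, -97.0]
force: [-0.5, 0.1, 6.2]
opening: 0.0095
gripper_force: 30.0
```

Call:
{"fn": "play_rows", "kwargs": {
  "commands": [
    [[0,0,0,0,0,-1,0],[0,0,0,0,0,-2,0],[0,0,0,0,0,-4,0],[0,0,0,0,0,-7,0],[0,0,0,0,0,-10,0],[0,0,0,0,0,-13,0],[0,0,0,0,0,-16,0],[0,0,0,0,0,-17.5,0]]
  ]
}}

```text
clock: 7.38
tool_pos: [0.5806, 0.0249, 0.2842]
orientation: [-179.7, 0.1, -97.0]
force: [0.6, -0.5, -2.6]
opening: 0.0095
gripper_force: 30.0
```

```bash
python3 - <<'E'
from h import *
go((.486,.354,.28,-81.7))
o=ctrl.get_obs();p=ctrl.snapshot('wrist');q=ctrl.snapshot('scene')
b=np.hstack([cv2.resize(p['color'],(400,300)),cv2.resize(q['color'][100:325,200:500],(400,300))]);cv2.imwrite('pics/m2.png',b[:,:,::-1])
E
```

```text
t 7.38 pos [0.5806 0.0249 0.2842] ori [-1.7974e+02  7.0000e-02 -9.6980e+01] F [ 0.6 -0.5 -2.6] open 0.0095 j [ 22.   9.  -4.   0. -77. -29.]
(0.486, 0.354, 0.28, -81.7) [-0.005  0.001 -0.267] [-31.51  13.39   0.4 ]
```

View pics/m2.png

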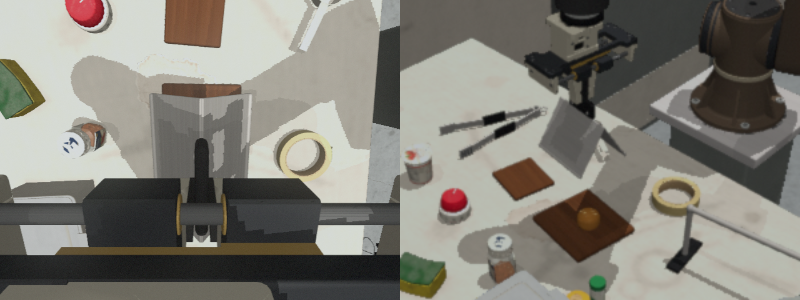

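Call:
{"fn": "play_rows", "kwargs": {
  "commands": [
    [[0,0,-0.033,-4,1.7,0,0],[0,0,-0.066,-8,3.4,0,0],[0,0,-0.1,-11.8,5,0,0],[0,0,-0.133,-15.6,6.7,0,0],[0,0,-0.167,-19.7,8.4,0,0],[0,0,-0.2,-23.6,10,0,0],[0,0,-0.233,-27.5,11.7,0,0],[0,0,-0.267,-31.5,13.4,0,0]]
  ]
}}

```text
clock: 8.15
tool_pos: [0.4857, 0.3467, 0.2783]
orientation: [179.9, -0.1, -81.6]
force: [1.8, 0.6, -1.5]
opening: 0.0094
gripper_force: 30.0
```

Call:
{"fn": "play_rows", "kwargs": {
  "commands": [
    [[0,0,0,0,0,0,0],[0,0,0,0,0,0,0],[0,0,0,0,0,0,0]]
  ]
}}

```text
clock: 8.4
tool_pos: [0.4867, 0.3453, 0.2781]
orientation: [179.9, -0.1, -81.6]
force: [0.8, -0.1, -3.3]
opening: 0.0095
gripper_force: 30.0
```

```bash
python3 - <<'E'
from h import *
go((.486,.354,.15,-81.7))
o=ctrl.get_obs();p=ctrl.snapshot('wrist');c=cam(p,o)
im=p['color'].copy()
L=lambda t:np.array([.486,.354,.13])+t*np.array([-np.sin(np.radians(8.7)),np.cos(np.radians(8.7)),0])
for t in np.linspace(-.12,.12,9):
    u=w2px(c,L(t));print(u.round(0),end=' ');cv2.circle(im,tuple(int(k) for k in u),3,(255,0,0),-1)
cv2.imwrite('pics/m3.png',im[:,:,::-1])
E
```

```text
t 8.4 pos [0.4867 0.3453 0.2781] ori [ 1.7988e+02 -9.0000e-02 -8.1640e+01] F [ 0.8 -0.1 -3.3] open 0.0095 j [ 54.  11.  -2.  -0. -77. -46.]
(0.486, 0.354, 0.15, -81.7) [ 0.002 -0.002  0.001] [-0.9  -0.08 12.81]
[318.  88.] [318. 126.] [319. 162.] [319. 197.] [319. 229.] [319. 261.] [320. 290.] [320. 319.] [320. 346.]
```

View pics/m3.png

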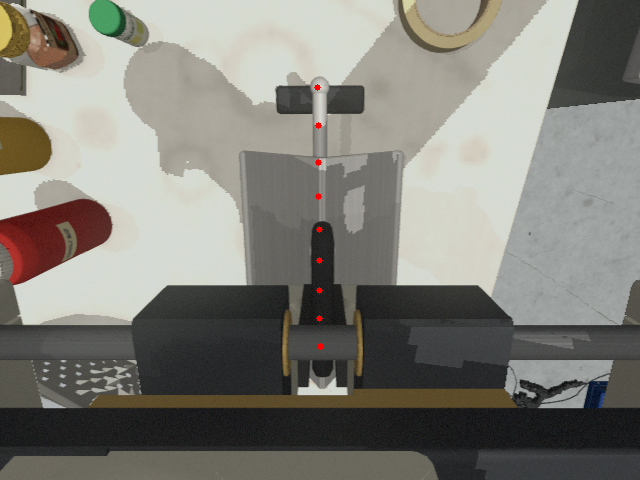

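Call:
{"fn": "play_rows", "kwargs": {
  "commands": [
    [[0,0,0,-0.9,0,2,0],[0,0,0,-0.9,0,4,0],[0,0,0,-0.9,0,6,0],[0,0,0,-0.9,0,8,0],[0,0,0,-0.9,0,10,0],[0,0,0,-0.9,0,12,0],[0,0,0,-0.9,0,12.8,0],[0,0,0,-0.9,0,12.8,0]]
  ]
}}

```text
clock: 9.12
tool_pos: [0.4858, 0.3522, 0.1494]
orientation: [179.8, -0.1, -81.8]
force: [-0.4, 0.5, -2.6]
opening: 0.0094
gripper_force: 30.0
```

Call:
{"fn": "play_rows", "kwargs": {
  "commands": [
    [[0,0,0,0,0,0.15,0],[0,0,0,0,0,0.3,0],[0,0,0,0,0,0.3,0],[0,0,0,0,0,0.3,0]]
  ]
}}

```text
clock: 9.45
tool_pos: [0.4866, 0.3546, 0.1494]
orientation: [-179.9, 0.1, -81.7]
force: [0.5, 0.2, -2.7]
opening: 0.0095
gripper_force: 30.0
```

Call:
{"fn": "play_rows", "kwargs": {
  "commands": [
    [[0,0,0,0,0,0.1,0],[0,0,0,0,0,0.2,0],[0,0,0,0,0,0.2,0],[0,0,0,0,0,0.2,0]]
  ]
}}

```text
clock: 9.78
tool_pos: [0.4863, 0.3544, 0.1465]
orientation: [-180.0, 0.0, -81.7]
force: [0.9, 0.1, -2.9]
opening: 0.0097
gripper_force: 30.0
```

Call:
{"fn": "play_rows", "kwargs": {
  "commands": [
    [[0,0,0,0,0,0.1,0],[0,0,0,0,0,0.2,0],[0,0,0,0,0,0.2,0],[0,0,0,0,0,0.2,0]]
  ]
}}

```text
clock: 10.12
tool_pos: [0.4867, 0.3545, 0.1449]
orientation: [-179.9, 0.0, -81.7]
force: [0.8, -0.5, 2.0]
opening: 0.0089
gripper_force: 30.0
```

Call:
{"fn": "play_rows", "kwargs": {
  "commands": [
    [[0,0,0,0,0,0,2.5],[0,0,0,0,0,0,2.5],[0,0,0,0,0,0,2.5],[0,0,0,0,0,0,2.5],[0,0,0,0,0,0,2.5],[0,0,0,0,0,0,2.5],[0,0,0,0,0,-2,2.5],[0,0,0,0,0,-4,2.5]]
  ]
}}

```text
clock: 10.78
tool_pos: [0.4856, 0.3536, 0.1836]
orientation: [179.9, -0.1, -81.7]
force: [0.1, 1.0, 0.2]
opening: 0.025
gripper_force: 0.0
```

Call:
{"fn": "play_rows", "kwargs": {
  "commands": [
    [[0,0,0,0,0,-4,8.7],[0,0,0,0,0,-8,8.7],[0,0,0,0,0,-12,8.7],[0,0,0,0,0,-14,8.7],[0,0,0,0,0,-14,8.7]]
  ]
}}

```text
clock: 11.2
tool_pos: [0.488, 0.3555, 0.3307]
orientation: [-179.6, 0.3, -81.7]
force: [0.1, 0.9, 1.4]
opening: 0.0528
gripper_force: 0.0
```

```bash
python3 - <<'E'
from h import *
go((.4805,-.3495,.3,-12.7))
q=ctrl.snapshot('scene');o=ctrl.get_obs();p=ctrl.snapshot('wrist')
b=np.hstack([cv2.resize(p['color'],(400,300)),cv2.resize(q['color'][130:355,290:590],(400,300))]);cv2.imwrite('pics/m4.png',b[:,:,::-1])
E
```

```text
t 11.2 pos [0.488  0.3555 0.3307] ori [-179.56    0.3   -81.68] F [0.1 0.9 1.4] open 0.0528 j [ 55.  10.   4.   0. -83. -46.]
(0.4805, -0.3495, 0.3, -12.7) [-0.01   0.    -1.204] [69.67 10.97  2.62]
```

View pics/m4.png

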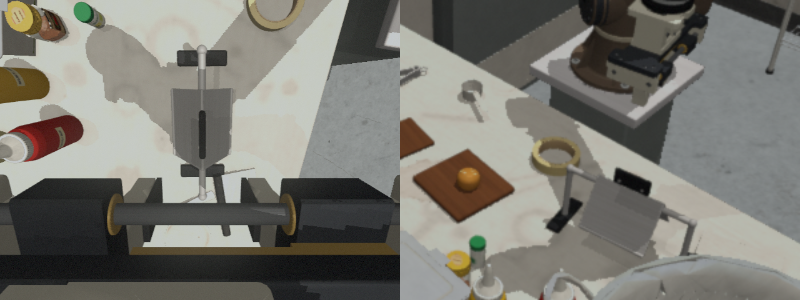

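Call:
{"fn": "play_rows", "kwargs": {
  "commands": [
    [[0,0,-1.2,69.7,11,2.6,8.7],[0,0,-1.2,69.7,11,2.6,8.7],[0,0,-1.2,69.7,11,2.6,8.7],[0,0,-1.2,69.7,11,2.6,8.7],[0,0,-1.2,69.7,11,2.6,8.7],[0,0,-1.2,69.7,11,2.6,8.7],[0,0,-1.2,69.7,11,2.6,8.7],[0,0,-1.2,69.7,11,2.6,8.7]]
  ]
}}

```text
clock: 11.97
tool_pos: [0.4818, 0.032, 0.3112]
orientation: [179.9, 0.1, -26.3]
force: [0.5, -0.2, -0.3]
opening: 0.087
gripper_force: 0.0
```

```bash
python3 -c "
from h import *
go((.4805,-.3495,.3,-12.7))"
```

```text
t 11.97 pos [0.4818 0.032  0.3112] ori [ 1.7992e+02  9.0000e-02 -2.6280e+01] F [ 0.5 -0.2 -0.3] open 0.087 j [ 27.  -1. -12.  -0. -80.  37.]
(0.4805, -0.3495, 0.3, -12.7) [ 0.001  0.002 -0.237] [16.78 34.27  1.14]
```

Call:
{"fn": "play_rows", "kwargs": {
  "commands": [
    [[0,0,-0.237,16.8,34.3,1,8.7],[0,0,-0.237,16.8,34.3,1,8.7],[0,0,-0.237,16.8,34.3,1,8.7],[0,0,-0.237,16.8,34.3,1,8.7],[0,0,-0.237,16.8,34.3,1,8.7],[0,0,-0.237,16.8,34.3,1,8.7],[0,0,-0.237,16.8,34.3,1,8.7],[0,0,-0.237,16.8,34.3,1,8.7]]
  ]
}}

```text
clock: 12.63
tool_pos: [0.479, -0.2899, 0.3026]
orientation: [-180.0, 0.1, -13.0]
force: [1.1, 0.4, 0.3]
opening: 0.0866
gripper_force: 0.0
```

Call:
{"fn": "play_rows", "kwargs": {
  "commands": [
    [[0,0,0,0,4,0,8.7],[0,0,0,0,4,0,8.7],[0,0,0,0,4,0,8.7],[0,0,0,0,4,0,8.7]]
  ]
}}

```text
clock: 12.97
tool_pos: [0.4704, -0.327, 0.3026]
orientation: [-180.0, 0.1, -13.1]
force: [-0.1, 0.6, -0.5]
opening: 0.087
gripper_force: 0.0
```

```bash
python3 - <<'E'
from h import *
go((.4805,-.3495,.3,-12.7))
t=ctrl.snapshot('top');ct=cam(t)
hsv=cv2.cvtColor(t['color'],cv2.COLOR_RGB2HSV)[205:285,255:340]
def rollpix(im,roi):
    x0,y0,x1,y1=roi;h=cv2.cvtColor(cv2.GaussianBlur(im,(3,3),0),cv2.COLOR_RGB2HSV)[y0:y1,x0:x1].astype(int)
    m=((h[...,0]>9)&(h[...,0]<25)&(h[...,1]>110)&(h[...,2]>100)).astype(np.uint8)
    n,l,s,ce=cv2.connectedComponentsWithStats(m)
    return [(s[i].tolist(),(ce[i]+[x0,y0]).round(1)) for i in range(1,n) if s[i,4]>25]
print('top',[(a,b,px2w(ct,*b,.034).round(3)) for a,b in rollpix(t['color'],(255,205,340,285))],[(d['bbox'],d['conf']) for d in ctrl.find_in(t,'roll')[:2]])
q=ctrl.snapshot('scene');cq=cam(q)
print('scene',[(a,b,px2w(cq,*b,.034).round(3)) for a,b in rollpix(q['color'],(300,230,380,300))])
o=ctrl.get_obs();p=ctrl.snapshot('wrist');c=cam(p,o)
print([w2px(c,k).round(0) for k in [[.4805,-.3495,.028],[.6,-.4,.026],[.378,-.329,.014]]])
cv2.imwrite('pics/m5.png',p['color'][:,:,::-1])
E
```

```text
t 12.97 pos [ 0.4704 -0.327   0.3026] ori [-1.7996e+02  1.4000e-01 -1.3110e+01] F [-0.1  0.6 -0.5] open 0.087 j [-15.   8.  -3.  -0. -79.  92.]
(0.4805, -0.3495, 0.3, -12.7) [-0.001  0.002 -0.007] [1.49 1.96 0.26]
top [([27, 31, 18, 18, 250], array([290.6, 244.5]), array([0.581, 0.046, 0.034]))] [([283.2, 236.9, 16.8, 17.0], 0.8)]
scene [([37, 13, 37, 28, 168], array([356.3, 258.1]), array([0.542, 0.065, 0.034])), ([13, 24, 11, 10, 26], array([317.8, 258.3]), array([ 0.617, -0.01 ,  0.034])), ([33, 25, 18, 14, 200], array([341.3, 261.2]), array([0.58 , 0.045, 0.034]))]
[array([338., 183.]), array([359.,  69.]), array([339., 261.])]
```

View pics/m5.png

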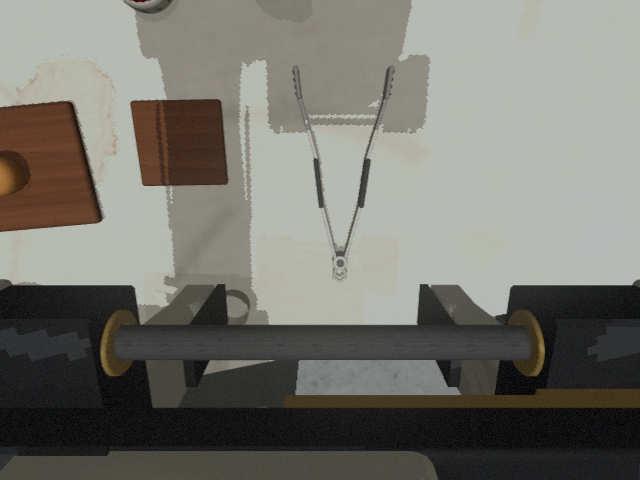

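```bash
python3 - <<'E'
from h import *
o=ctrl.get_obs();p=ctrl.snapshot('wrist');c=cam(p,o)
pl=[px2w(c,u,v,.028)[:2] for u,v in [(316.5,160),(322,207),(368.5,160),(361,207)]]
m=np.mean(pl,0);print('mid',m.round(4),'sep',np.linalg.norm((pl[0]+pl[1]-pl[2]-pl[3])/2),'len',np.linalg.norm(pl[0]-pl[1]))
j=(px2w(c,296,82,.026)+px2w(c,389,82,.026))[:2]/2;pv=px2w(c,340,263,.02)[:2]
a=lambda d:np.degrees(np.arctan2(d[1],d[0])).round(2)
print('jaw',j.round(3),'pivot',pv.round(3),a(j-pv),a(m-pv),np.linalg.norm(m-pv),np.linalg.norm(j-m))
go((m[0],m[1],.1,-13.8),(m[0],m[1],.002,-13.8))
E
```

```text
mid [ 0.4785 -0.354 ] sep 0.05516888745103291 len 0.057320422963751526
jaw [ 0.591 -0.379] pivot [ 0.377 -0.33 ] -12.86 -13.32 0.10452999382330902 0.11519706157961465
t 13.22 pos [ 0.4715 -0.326   0.3044] ori [-1.800e+02 -3.000e-02 -1.293e+01] F [0.  0.3 0.7] open 0.0866 j [-15.   8.  -2.  -0. -79.  92.]
(np.float64(0.4784603398609048), np.float64(-0.3540468056900455), 0.1, -13.8) [-0.    -0.     0.015] [ 1.29  2.58 20.44]
(np.float64(0.4784603398609048), np.float64(-0.3540468056900455), 0.002, -13.8) [-0.    -0.     0.015] [ 1.29  2.58 30.24]
```

Call:
{"fn": "play_rows", "kwargs": {
  "commands": [
    [[0,0,0.004,1.3,2.6,3,8.7],[0,0,0.004,1.3,2.6,7,8.7],[0,0,0.004,1.3,2.6,11,8.7],[0,0,0.004,1.3,2.6,15,8.7],[0,0,0.004,1.3,2.6,19,8.7],[0,0,0.004,1.3,2.6,23,8.7],[0,0,0.004,1.3,2.6,25,8.7],[0,0,0.004,1.3,2.6,25,8.7]]
  ]
}}

```text
clock: 13.88
tool_pos: [0.4749, -0.353, 0.0492]
orientation: [-179.9, 0.5, -13.2]
force: [-1.2, -0.0, -0.6]
opening: 0.0874
gripper_force: 0.0
```

```bash
python3 -c "
from h import *
go((.4785,-.354,.003,-13.1))"
```

```text
t 13.88 pos [ 0.4749 -0.353   0.0492] ori [-179.9     0.48  -13.23] F [-1.2 -0.  -0.6] open 0.0874 j [-18.  21. -20.  -0. -49.  95.]
(0.4785, -0.354, 0.003, -13.1) [-0.002  0.008 -0.002] [0.41 0.02 4.62]
```

Call:
{"fn": "play_rows", "kwargs": {
  "commands": [
    [[0,0,0,0,0,1.5,8.7],[0,0,0,0,0,3,8.7],[0,0,0,0,0,4,8.7],[0,0,0,0,0,4.5,8.7],[0,0,0,0,0,4.5,8.7],[0,0,0,0,0,4.5,8.7]]
  ]
}}

```text
clock: 14.38
tool_pos: [0.4786, -0.3555, 0.0101]
orientation: [180.0, -0.1, -13.2]
force: [0.0, -1.1, -0.4]
opening: 0.087
gripper_force: 0.0
```

Call:
{"fn": "play_rows", "kwargs": {
  "commands": [
    [[0,0,0,0,0,0,8.7],[0,0,0,0,0,0,8.7]]
  ]
}}

```text
clock: 14.55
tool_pos: [0.4786, -0.3556, 0.0102]
orientation: [180.0, -0.1, -13.3]
force: [1.2, -0.6, 0.7]
opening: 0.0873
gripper_force: 0.0
```

Call:
{"fn": "play_rows", "kwargs": {
  "commands": [
    [[0,0,0,0,0,0.4,8.7],[0,0,0,0,0,0.75,8.7],[0,0,0,0,0,0.75,5.3],[0,0,0,0,0,0.75,5.3],[0,0,0,0,0,0.75,5.3],[0,0,0,0,0,0.75,5.3],[0,0,0,0,0,0.75,5.3],[0,0,0,0,0,0.75,5.3]]
  ]
}}

```text
clock: 15.22
tool_pos: [0.4779, -0.3554, 0.0017]
orientation: [180.0, -0.0, -13.3]
force: [-0.7, 0.4, -0.3]
opening: 0.0551
gripper_force: 0.0
```

Call:
{"fn": "play_rows", "kwargs": {
  "commands": [
    [[0,0,0,0,0,0,5.3],[0,0,0,0,0,0,5.3],[0,0,0,0,0,0,5.3],[0,0,0,0,0,0,5.3]]
  ]
}}

```text
clock: 15.55
tool_pos: [0.4779, -0.3554, 0.0016]
orientation: [180.0, 0.0, -13.3]
force: [-0.6, -0.2, 0.4]
opening: 0.0534
gripper_force: 0.0
```

Call:
{"fn": "play_rows", "kwargs": {
  "commands": [
    [[0,0,0,0,0,0,4.9],[0,0,0,0,0,0,4.9],[0,0,0,0,0,0,4.9]]
  ]
}}

```text
clock: 15.8
tool_pos: [0.4779, -0.3554, 0.0016]
orientation: [-180.0, 0.0, -13.3]
force: [-0.2, 0.4, 0.6]
opening: 0.0494
gripper_force: 0.0
```

```bash
python3 - <<'E'
from h import *
o=ctrl.get_obs();print(o['opening'],o['gripper_force'])
p=ctrl.snapshot('wrist');c=cam(p,o)
g=cv2.cvtColor(p['color'],cv2.COLOR_RGB2GRAY)
Y=np.array([np.sin(np.radians(13.2)),np.cos(np.radians(13.2))]);X=np.array([np.cos(np.radians(13.2)),-np.sin(np.radians(13.2))])
# profile across tongs near plate front and the jaws: gray sampled vs lateral offset (mm)
for xx,z in [(.022,.028),(.05,.02),(.08,.02),(.117,.026)]:
    row=[]
    for s in np.arange(-60,61,2.5):
        u=w2px(c,[*(np.array(o['tool_pos'][:2])+X*xx+Y*s/1000),z]);row.append(int(g[int(u[1]),int(u[0])]) if 0<=u[0]<640 and 0<=u[1]<480 else -1)
    print(xx,w2px(c,[*(np.array(o['tool_pos'][:2])+X*xx),z]).round(0),row)
print([(np.round(d['bbox']),d['conf']) for d in ctrl.find_in(p,'tongs')])
E
```

```text
0.04943051734837783 0.0
0.022 [318. 253.] [162, 165, 165, 164, 151, 159, 168, 153, 168, 167, 156, 169, 60, 53, 45, 49, 168, 168, 167, 167, 167, 167, 168, 167, 165, 167, 169, 167, 168, 166, 165, 166, 163, 149, 71, 43, 46, 53, 48, 150, 166, 148, 150, 163, 163, 163, 164, 164, 163]
0.05 [318. 188.] [154, 155, 154, 154, 154, 155, 156, 154, 156, 136, 149, 81, 123, 159, 162, 161, 159, 157, 159, 157, 162, 162, 163, 163, 165, 165, 164, 162, 166, 167, 166, 166, 165, 166, 165, 164, 164, 164, 85, 92, 149, 165, 165, 165, 168, 168, 168, 167, 166]
0.08 [318. 116.] [167, 166, 169, 167, 164, 167, 144, 148, 76, 152, 165, 164, 164, 165, 165, 166, 166, 167, 167, 165, 165, 163, 162, 162, 160, 160, 157, 159, 159, 157, 157, 156, 154, 156, 154, 153, 152, 151, 150, 150, 151, 80, 79, 155, 144, 154, 157, 155, 154]
0.117 [317.  13.] [168, 168, 168, 98, 148, 74, 72, 159, 168, 166, 169, 168, 168, 166, 165, 166, 164, 167, 167, 166, 165, 167, 166, 166, 165, 166, 167, 165, 167, 165, 166, 165, 166, 164, 166, 166, 166, 165, 167, 165, 164, 163, 162, 73, 75, 94, 148, 75, 165]
[(array([162.,   0., 299., 394.]), 0.64)]
```

```bash
python3 - <<'E'
from h import *
o=ctrl.get_obs();p=ctrl.snapshot('wrist');he=np.array(p['hand_eye']);K=np.array(p['camera_matrix'])
print(K.round(0).tolist(),he.round(3).tolist())
inv=np.linalg.inv(he)
def pr(q): a=K@(inv@np.r_[q,1])[:3];return (a[:2]/a[2]).round(0)
for y in (.0436,-.0436,.0247,-.0247):
    print(y,[(z,xx,pr([xx,y,z]).tolist()) for z in (0,-.019,-.03,-.06) for xx in (.0095,)])
g=cv2.cvtColor(p['color'],cv2.COLOR_RGB2GRAY)
for r in range(270,400,12): print(r,g[r,180:460:6].tolist())
E
```

```text
[[379.0, 0.0, 322.0], [0.0, 379.0, 242.0], [0.0, 0.0, 1.0]] [[-0.0, -0.961, -0.277, 0.074], [1.0, -0.0, -0.0, 0.002], [0.0, -0.277, 0.961, -0.186], [0.0, 0.0, 0.0, 1.0]]
0.0436 [(0, 0.0095, [403.0, 261.0]), (-0.019, 0.0095, [411.0, 274.0]), (-0.03, 0.0095, [417.0, 283.0]), (-0.06, 0.0095, [436.0, 314.0])]
-0.0436 [(0, 0.0095, [235.0, 261.0]), (-0.019, 0.0095, [226.0, 274.0]), (-0.03, 0.0095, [220.0, 283.0]), (-0.06, 0.0095, [198.0, 314.0])]
0.0247 [(0, 0.0095, [366.0, 261.0]), (-0.019, 0.0095, [371.0, 274.0]), (-0.03, 0.0095, [374.0, 283.0]), (-0.06, 0.0095, [385.0, 314.0])]
-0.0247 [(0, 0.0095, [271.0, 261.0]), (-0.019, 0.0095, [266.0, 274.0]), (-0.03, 0.0095, [262.0, 283.0]), (-0.06, 0.0095, [250.0, 314.0])]
270 [153, 152, 151, 150, 149, 153, 152, 150, 152, 149, 128, 45, 51, 45, 73, 151, 152, 153, 155, 153, 157, 156, 156, 167, 154, 154, 156, 157, 169, 156, 153, 49, 44, 54, 50, 153, 151, 153, 153, 151, 153, 152, 151, 152, 150, 151, 152]
282 [151, 150, 152, 151, 164, 205, 150, 190, 149, 150, 152, 44, 49, 47, 50, 153, 153, 154, 155, 209, 167, 157, 213, 156, 210, 160, 185, 210, 164, 20
[... 1257 characters left out ...]
, 86, 86, 86, 85, 84, 84, 81, 81, 80, 82, 73, 104, 21]
366 [47, 36, 130, 68, 69, 34, 47, 86, 90, 91, 47, 50, 42, 207, 207, 190, 106, 85, 150, 209, 209, 210, 208, 209, 209, 208, 210, 155, 80, 172, 178, 211, 210, 209, 210, 40, 50, 52, 80, 83, 82, 88, 28, 62, 61, 117, 21]
378 [43, 38, 22, 23, 27, 25, 30, 91, 90, 92, 60, 49, 31, 208, 207, 206, 193, 83, 87, 151, 209, 210, 211, 210, 211, 210, 210, 78, 76, 192, 213, 211, 214, 211, 211, 190, 47, 49, 80, 85, 80, 68, 27, 29, 24, 23, 27]
390 [32, 43, 27, 30, 28, 32, 33, 93, 90, 89, 108, 209, 208, 209, 210, 211, 195, 182, 83, 153, 186, 210, 210, 210, 210, 210, 155, 79, 195, 209, 209, 210, 209, 207, 208, 209, 209, 209, 81, 85, 82, 37, 32, 31, 30, 74, 70]
```

The finger tips show about 30 mm behind the stated TCP, at wrist rows near 288 instead of 261. That explains why the first grasp missed and why the fingers are now passing just over the plates. I'll reopen, go lower in small steps and watch the force.

Call:
{"fn": "play_rows", "kwargs": {
  "commands": [
    [[0,0,0,0,-0.2,-0.5,8.7],[0,0,0,0,-0.2,-0.5,8.7],[0,0,0,0,-0.2,-0.5,8.7],[0,0,0,0,-0.2,-0.5,8.7],[0,0,0,0,-0.2,-0.5,8.7],[0,0,0,0,-0.2,-0.5,8.7],[0,0,0,0,-0.2,-0.5,8.7],[0,0,0,0,-0.2,-0.5,8.7]]
  ]
}}

```text
clock: 16.62
tool_pos: [0.4783, -0.3535, 0.0066]
orientation: [180.0, 0.0, -13.3]
force: [0.2, -0.3, 0.6]
opening: 0.0868
gripper_force: 0.0
```

Call:
{"fn": "play_rows", "kwargs": {
  "commands": [
    [[0,0,0,0,0,0.5,8.7],[0,0,0,0,0,1,8.7],[0,0,0,0,0,1.3,8.7],[0,0,0,0,0,1.6,8.7],[0,0,0,0,0,1.9,8.7],[0,0,0,0,0,2.2,8.7],[0,0,0,0,0,2.2,8.7],[0,0,0,0,0,2.2,8.7]]
  ]
}}

```text
clock: 17.28
tool_pos: [0.4782, -0.3534, -0.0156]
orientation: [-180.0, 0.0, -13.3]
force: [0.3, 0.2, -0.2]
opening: 0.0868
gripper_force: 0.0
```

Call:
{"fn": "play_rows", "kwargs": {
  "commands": [
    [[0,0,0,0,0,0.2,8.7],[0,0,0,0,0,0.4,8.7],[0,0,0,0,0,0.4,8.7],[0,0,0,0,0,0.4,8.7]]
  ]
}}

```text
clock: 17.62
tool_pos: [0.4783, -0.3534, -0.0194]
orientation: [-180.0, 0.0, -13.3]
force: [0.9, 0.6, 0.8]
opening: 0.0867
gripper_force: 0.0
```

Call:
{"fn": "play_rows", "kwargs": {
  "commands": [
    [[0,0,0,0,0,0.15,8.7],[0,0,0,0,0,0.3,8.7],[0,0,0,0,0,0.3,8.7],[0,0,0,0,0,0.3,8.7]]
  ]
}}

```text
clock: 17.95
tool_pos: [0.4783, -0.3534, -0.0225]
orientation: [-180.0, 0.0, -13.3]
force: [-0.4, -0.3, 0.1]
opening: 0.0876
gripper_force: 0.0
```

Call:
{"fn": "play_rows", "kwargs": {
  "commands": [
    [[0,0,0,0,0,0.15,8.7],[0,0,0,0,0,0.2,8.7],[0,0,0,0,0,0.2,8.7]]
  ]
}}

```text
clock: 18.2
tool_pos: [0.4783, -0.3534, -0.0245]
orientation: [-180.0, 0.0, -13.3]
force: [-0.7, 0.4, -0.2]
opening: 0.0873
gripper_force: 0.0
```

Now squeeze to 53 mm.

Call:
{"fn": "play_rows", "kwargs": {
  "commands": [
    [[0,0,0,0,0,0,5.3],[0,0,0,0,0,0,5.3],[0,0,0,0,0,0,5.3],[0,0,0,0,0,0,5.3],[0,0,0,0,0,0,5.3],[0,0,0,0,0,0,5.3],[0,0,0,0,0,0,5.3],[0,0,0,0,0,0,5.3]]
  ]
}}

```text
clock: 18.87
tool_pos: [0.4785, -0.3535, -0.0243]
orientation: [180.0, -0.0, -13.3]
force: [1.0, -0.4, -0.2]
opening: 0.0534
gripper_force: 9.2
```

Call:
{"fn": "play_rows", "kwargs": {
  "commands": [
    [[0,0,0,0,0,0,5.3],[0,0,0,0,0,0,5.3]]
  ]
}}

```text
clock: 19.03
tool_pos: [0.4784, -0.3535, -0.0243]
orientation: [180.0, -0.0, -13.3]
force: [-0.2, 0.1, 0.4]
opening: 0.0535
gripper_force: 9.2
```

Call:
{"fn": "play_rows", "kwargs": {
  "commands": [
    [[0,0,0,0,0,-0.5,5.3],[0,0,0,0,0,-1.5,5.3],[0,0,0,0,0,-3,5.3],[0,0,0,0,0,-5,5.3],[0,0,0,0,0,-8,5.3],[0,0,0,0,0,-11,5.3],[0,0,0,0,0,-12.5,5.3],[0,0,0,0,0,-12.5,5.3]]
  ]
}}

```text
clock: 19.7
tool_pos: [0.4807, -0.3547, 0.106]
orientation: [179.9, -0.4, -13.2]
force: [0.3, -0.0, -1.4]
opening: 0.053
gripper_force: 8.9
```

```bash
cat > jaw.py <<'E'
from h import *
def prof(xs=(.10,.117,.13)):
    o=ctrl.get_obs();p=ctrl.snapshot('wrist');he=np.linalg.inv(np.array(p['hand_eye']));K=np.array(p['camera_matrix'])
    g=cv2.cvtColor(p['color'],cv2.COLOR_RGB2GRAY)
    for x in xs:
        row=[]
        for s in np.arange(-60,61,2):   # tool y (right side of image positive)
            a=K@(he@np.array([x,s/1000,-.0243+.026-.026+0.0,1]))[:3] if 0 else K@(he@np.array([x,s/1000,-.05,1]))[:3]
            u=a[:2]/a[2];row.append(int(g[int(u[1]),int(u[0])]) if 0<=u[1]<480 else -1)
        print(x,round(u[1]),row)
    return o,p
E
python3 - <<'E'
from jaw import *
o,p=prof((.06,.08,.1,.117))
cv2.imwrite('pics/j1.png',p['color'][:,:,::-1])
print([(np.round(d['bbox']).tolist(),round(d['conf'],2)) for d in ctrl.find_in(p,'tongs')])
for n in ('scene','top'):
    q=ctrl.snapshot(n);c=cam(q);print(n,[(np.round(d['bbox']).tolist(),round(d['conf'],2)) for d in ctrl.find_in(q,'tongs')])
    X=np.array([np.cos(np.radians(13.3)),-np.sin(np.radians(13.3)),0]);b=np.r_[o['tool_pos'][:2],o['tool_pos'][2]+.0243+.014]
    print('predict pivot,jaw',w2px(c,b-.105*X).round(0),w2px(c,b+.135*X).round(0))
go((.4745,-.004,.1,25))
E
```

```text
0.06 172 [159, 158, 160, 159, 207, 158, 158, 207, 208, 208, 208, 207, 158, 157, 161, 136, 145, 84, 84, 157, 158, 159, 156, 146, 158, 157, 161, 160, 159, 156, 156, 157, 156, 155, 154, 153, 151, 151, 149, 150, 139, 147, 146, 147, 77, 78, 144, 136, 149, 151, 149, 149, 149, 154, 155, 159, 160, 187, 208, 206, 208]
0.08 112 [151, 152, 154, 153, 180, 205, 151, 206, 207, 207, 205, 205, 152, 138, 134, 75, 123, 150, 149, 147, 151, 137, 140, 154, 155, 156, 155, 154, 157, 157, 155, 157, 156, 159, 160, 160, 160, 159, 159, 158, 160, 143, 148, 163, 160, 161, 77, 79, 127, 141, 161, 162, 161, 162, 161, 163, 162, 165, 208, 209, 207]
0.1 48 [157, 160, 158, 157, 157, 159, 158, 157, 156, 157, 125, 134, 73, 67, 69, 158, 156, 156, 156, 155, 158, 157, 157, 158, 159, 159, 159, 158, 157, 158, 157, 159, 159, 158, 158, 160, 156, 157, 158, 157, 157, 160, 159, 160, 157, 158, 159, 159, 74, 73, 78, 126, 133, 207, 208, 207, 208, 208, 208, 207, 209]
0.117 -12 [-1, -1, -1, -1, -1, -1, -1, -1, -1, -1, -1, -1, -1, -1, -1, -1, -1, -1, -1, -1, -1, -1, -1, -1, -1, -1, -1, -1, -1, -1, -1, -1, -1, -1, -1, -1, -1, -1, -1, -1, -1, -1, -1, -1, -1, -1, -1, -1, -1, -1, -1, -1, -1, -1, -1, -1, -1, -1, -1, -1, -1]
[([179.0, 0.0, 288.0, 393.0], 0.6)]
scene [([226.0, 143.0, 77.0, 39.0], 0.82)]
predict pivot,jaw [300. 148.] [230. 171.]
top [([449.0, 225.0, 45.0, 118.0], 0.87)]
predict pivot,jaw [454. 331.] [476. 228.]
t 20.0 pos [ 0.4775 -0.3531  0.0994] ori [-1.7998e+02  1.3000e-01 -1.3270e+01] F [ 0.1 -0.3 -0.5] open 0.0532 j [-18.  18. -17.  -0. -55.  94.]
(0.4745, -0.004, 0.1, 25) [-0.001  0.002 -0.668] [-8.310e+00 -3.391e+01 -3.000e-02]
```

Call:
{"fn": "play_rows", "kwargs": {
  "commands": [
    [[0,0,-0.08,-1,-4,0,5.3],[0,0,-0.17,-2,-8,0,5.3],[0,0,-0.25,-3.1,-12,0,5.3],[0,0,-0.34,-4.2,-16,0,5.3],[0,0,-0.43,-5.2,-20,0,5.3],[0,0,-0.52,-6.2,-24,0,5.3],[0,0,-0.6,-7.2,-28,0,5.3],[0,0,-0.668,-8.1,-32,0,5.3]]
  ]
}}

```text
clock: 20.67
tool_pos: [0.4719, -0.0217, 0.1001]
orientation: [-180.0, 0.1, 25.2]
force: [0.5, -0.6, -1.2]
opening: 0.0528
gripper_force: 8.9
```

Call:
{"fn": "play_rows", "kwargs": {
  "commands": [
    [[0,0,0,0,0,0,5.3],[0,0,0,0,0,0,5.3]]
  ]
}}

```text
clock: 20.83
tool_pos: [0.4727, -0.0213, 0.1001]
orientation: [-180.0, 0.1, 25.3]
force: [-0.5, -0.4, -1.9]
opening: 0.0531
gripper_force: 8.9
```

```bash
python3 - <<'E'
from jaw import *
o,p=prof((.06,.1))
go((.4745,-.004,.1,25))
t=ctrl.snapshot('top');c=cam(t);print([(np.round(d['bbox']).tolist(),round(d['conf'],2)) for d in ctrl.find_in(t,'roll')[:2]])
print([(np.round(d['bbox']).tolist(),round(d['conf'],2)) for d in ctrl.find_in(t,'tongs')[:2]])
b=np.r_[o['tool_pos'][:2],o['tool_pos'][2]+.038];w=np.radians(o['orientation'][2]);X=np.array([np.cos(w),np.sin(w),0])
print(w2px(c,b-.105*X).round(0),w2px(c,b+.135*X).round(0),w2px(c,[.5805,.0455,.034]))
E
```

```text
0.06 170 [211, 211, 156, 158, 162, 164, 165, 165, 165, 165, 164, 163, 163, 166, 132, 151, 76, 80, 149, 164, 165, 166, 166, 165, 158, 57, 63, 70, 72, 69, 73, 68, 70, 67, 63, 63, 66, 64, 63, 60, 62, 65, 164, 145, 72, 116, 149, 164, 164, 164, 165, 166, 167, 167, 167, 167, 167, 167, 164, 165, 158]
0.1 45 [165, 166, 166, 166, 163, 161, 160, 162, 49, 121, 148, 106, 73, 74, 63, 60, 62, 61, 62, 62, 60, 94, 100, 108, 159, 121, 122, 126, 129, 120, 108, 106, 96, 57, 57, 60, 58, 59, 64, 69, 65, 62, 63, 63, 61, 63, 67, 69, 69, 69, 113, 141, 67, 65, 70, 152, 167, 164, 165, 165, 164]
t 20.88 pos [ 0.4725 -0.0226  0.1001] ori [-1.7999e+02  8.0000e-02  2.5130e+01] F [-0.8 -1.  -0.8] open 0.0531 j [ 21.   7. -32.  -0. -51.  94.]
(0.4745, -0.004, 0.1, 25) [-0.     0.001  0.002] [ 0.97 -1.6   0.  ]
[([282.0, 238.0, 18.0, 17.0], 0.5)]
[([279.0, 229.0, 64.0, 107.0], 0.64)]
[337. 331.] [292. 236.] [290.85836342 244.69605023]
```

Call:
{"fn": "play_rows", "kwargs": {
  "commands": [
    [[0,0,0.002,1,-1.6,0,5.3],[0,0,0.002,1,-1.6,0,5.3],[0,0,0.002,1,-1.6,0,5.3],[0,0,0.002,1,-1.6,0,5.3]]
  ]
}}

```text
clock: 21.37
tool_pos: [0.475, -0.0057, 0.1004]
orientation: [-180.0, 0.0, 24.8]
force: [-0.0, -0.5, -0.3]
opening: 0.0531
gripper_force: 8.9
```

```bash
python3 - <<'E'
from jaw import *
o,p=prof((.1,))
c=cam(p,o);print('pred roll',w2px(c,[.5805,.0455,.034]).round(0))
h=cv2.cvtColor(p['color'],cv2.COLOR_RGB2HSV).astype(int)[:200]
m=((h[...,0]>9)&(h[...,0]<25)&(h[...,1]>130)&(h[...,2]>130)).astype(np.uint8)
n,l,s,ce=cv2.connectedComponentsWithStats(m);print([(s[i].tolist(),px2w(c,*ce[i],.034).round(4)) for i in range(1,n) if s[i,4]>150])
for d in ctrl.find_in(p,'roll')[:2]:
    b=d['bbox'];print(np.round(b),d['conf'],px2w(c,b[0]+b[2]/2,b[1]+b[3]/2,.034).round(4))
go((.4745,-.004,-.005,25))
E
```

```text
0.1 45 [160, 165, 164, 165, 162, 165, 165, 170, 169, 121, 147, 106, 72, 73, 60, 67, 65, 65, 68, 60, 60, 58, 63, 69, 83, 102, 107, 118, 123, 124, 127, 154, 123, 115, 109, 100, 67, 60, 67, 69, 63, 65, 58, 57, 64, 66, 63, 67, 66, 69, 115, 143, 88, 67, 72, 60, 69, 67, 68, 133, 165]
pred roll [317.  56.]
[([286, 11, 68, 76, 3579], array([0.5851, 0.0459, 0.034 ]))]
[280.   9.  79.  86.] 0.77 [0.5827 0.0449 0.034 ]
t 21.47 pos [ 0.4751 -0.0056  0.1005] ori [1.800e+02 2.000e-02 2.481e+01] F [ 0.4  0.4 -0.6] open 0.0535 j [ 23.   7. -32.   0. -51.  92.]
(0.4745, -0.004, -0.005, 25) [ 0.     0.    -0.003] [ 0.02 -0.17 10.55]
```

Call:
{"fn": "play_rows", "kwargs": {
  "commands": [
    [[0,0,0,0,-0.15,2,5.3],[0,0,0,0,-0.15,4,5.3],[0,0,0,0,-0.15,6,5.3],[0,0,0,0,-0.15,7.5,5.3],[0,0,0,0,-0.15,8.7,5.3],[0,0,0,0,-0.15,9.6,5.3],[0,0,0,0,-0.15,10,5.3],[0,0,0,0,-0.15,10,5.3]]
  ]
}}

```text
clock: 22.13
tool_pos: [0.4742, -0.0038, -0.0]
orientation: [-180.0, 0.1, 24.9]
force: [0.1, -0.1, -0.9]
opening: 0.0529
gripper_force: 8.9
```

Call:
{"fn": "play_rows", "kwargs": {
  "commands": [
    [[0,0,0,0,0,0.2,5.3],[0,0,0,0,0,0.35,5.3],[0,0,0,0,0,0.35,5.3]]
  ]
}}

```text
clock: 22.38
tool_pos: [0.4749, -0.0032, -0.0025]
orientation: [180.0, -0.0, 24.9]
force: [-0.2, -0.2, -0.8]
opening: 0.0528
gripper_force: 8.9
```

```bash
python3 - <<'E'
from jaw import *
o,p=prof((.06,.1))
c=cam(p,o)
for d in ctrl.find_in(p,'roll')[:2]:
    b=d['bbox'];print(np.round(b),d['conf'],px2w(c,b[0]+b[2]/2,b[1]+b[3]/2,.034).round(4))
t=ctrl.snapshot('top');c=cam(t);print([(np.round(d['bbox']).tolist(),round(d['conf'],2),px2w(c,d['bbox'][0]+d['bbox'][2]/2,d['bbox'][1]+d['bbox'][3]/2,.034).round(4)) for d in ctrl.find_in(t,'roll')[:2]])
go((.475,-.004,-.004,25))
E
```

```text
0.06 170 [203, 201, 202, 204, 204, 206, 209, 210, 211, 210, 211, 212, 210, 211, 177, 198, 112, 113, 100, 103, 99, 97, 100, 101, 102, 101, 98, 97, 96, 93, 97, 94, 95, 91, 92, 89, 88, 85, 87, 88, 91, 88, 78, 94, 102, 163, 193, 88, 89, 92, 96, 93, 92, 91, 93, 93, 90, 91, 96, 88, 204]
0.1 45 [94, 91, 90, 92, 89, 89, 87, 85, 82, 167, 195, 146, 110, 105, 84, 87, 91, 90, 91, 91, 89, 85, 93, 110, 123, 131, 136, 138, 141, 141, 140, 144, 141, 142, 143, 140, 139, 131, 118, 107, 92, 88, 90, 88, 92, 83, 80, 99, 99, 101, 158, 190, 126, 92, 95, 99, 98, 102, 98, 94, 92]
[253.   0. 139.  78.] 0.69 [0.5701 0.0403 0.034 ]
[([283.0, 234.0, 19.0, 22.0], 0.84, array([0.5794, 0.042 , 0.034 ]))]
t 22.58 pos [ 0.4749 -0.0032 -0.0025] ori [ 1.80e+02 -4.00e-02  2.49e+01] F [ 0.1  0.5 -1.8] open 0.0532 j [ 23.  16. -38.   0. -36.  91.]
(0.475, -0.004, -0.004, 25) [ 0.    -0.001 -0.002] [-0.02  0.08  0.15]
```

Call:
{"fn": "play_rows", "kwargs": {
  "commands": [
    [[0,0,0,0,0,0,4.9],[0,0,0,0,0,0,4.5],[0,0,0,0,0,0,4.2],[0,0,0,0,0,0,3.9],[0,0,0,0,0,0,3.5],[0,0,0,0,0,0,3],[0,0,0,0,0,0,2],[0,0,0,0,0,0,2]]
  ]
}}

```text
clock: 23.25
tool_pos: [0.4746, -0.0033, -0.0029]
orientation: [180.0, 0.0, 24.9]
force: [-0.4, -0.8, -2.1]
opening: 0.0371
gripper_force: 30.0
```

Call:
{"fn": "play_rows", "kwargs": {
  "commands": [
    [[0,0,0,0,0,0,2],[0,0,0,0,0,0,2],[0,0,0,0,0,0,2]]
  ]
}}

```text
clock: 23.5
tool_pos: [0.4746, -0.0033, -0.0029]
orientation: [180.0, 0.0, 24.9]
force: [-0.1, 0.3, -0.7]
opening: 0.0374
gripper_force: 30.0
```

Gripped at 37 mm and 30 N. Lifting slowly.

Call:
{"fn": "play_rows", "kwargs": {
  "commands": [
    [[0,0,0,0,0,-0.3,2],[0,0,0,0,0,-0.8,2],[0,0,0,0,0,-1.6,2],[0,0,0,0,0,-2.6,2],[0,0,0,0,0,-3.8,2],[0,0,0,0,0,-5,2],[0,0,0,0,0,-6.2,2],[0,0,0,0,0,-7.4,2]]
  ]
}}

```text
clock: 24.17
tool_pos: [0.4747, -0.0033, 0.0726]
orientation: [180.0, -0.0, 24.9]
force: [0.3, 0.0, -2.2]
opening: 0.0374
gripper_force: 30.0
```

Call:
{"fn": "play_rows", "kwargs": {
  "commands": [
    [[0,0,0,0,0,-1.2,2],[0,0,0,0,0,-2.4,2],[0,0,0,0,0,-3.6,2],[0,0,0,0,0,-4.8,2],[0,0,0,0,0,-6,2],[0,0,0,0,0,-7,2],[0,0,0,0,0,-7.5,2],[0,0,0,0,0,-7.5,2]]
  ]
}}

```text
clock: 24.83
tool_pos: [0.4753, -0.0031, 0.1476]
orientation: [180.0, -0.1, 24.9]
force: [0.4, -1.1, -1.6]
opening: 0.0371
gripper_force: 30.0
```

Call:
{"fn": "play_rows", "kwargs": {
  "commands": [
    [[0,0,0,0,0,0,2],[0,0,0,0,0,0,2],[0,0,0,0,0,0,2],[0,0,0,0,0,0,2],[0,0,0,0,0,0,2],[0,0,0,0,0,0,2]]
  ]
}}

```text
clock: 25.33
tool_pos: [0.4745, -0.0034, 0.1458]
orientation: [-180.0, 0.0, 24.9]
force: [0.4, 1.2, -2.3]
opening: 0.0374
gripper_force: 30.0
```

```bash
python3 - <<'E'
from jaw import *
go((.475,-.003,.15,25))
o=ctrl.get_obs();z=o['tool_pos'][2]-(-.0029)+.032
w=np.radians(o['orientation'][2]);P=np.r_[o['tool_pos'][:2]+.118*np.array([np.cos(w),np.sin(w)]),z]
for n in ('top','scene'):
    t=ctrl.snapshot(n);c=cam(t)
    print(n,'pred held',w2px(c,P).round(0),'on board',w2px(c,[.581,.0455,.034]).round(0),[(np.round(d['bbox']).tolist(),round(d['conf'],2)) for d in ctrl.find_in(t,'roll')[:3]],'cover',[(np.round(d['bbox']).tolist(),round(d['conf'],2)) for d in ctrl.find_in(t,'cover')[:2]],w2px(c,[.486,.354,.12]).round(0))
    for u in ([.581,.0455,.016],[*P]):
        q=w2px(c,u).astype(int);print(t['color'][q[1]-1:q[1]+2,q[0]-1:q[0]+2].reshape(-1,3).mean(0).round(0))
E
```

```text
t 25.33 pos [ 0.4745 -0.0034  0.1458] ori [-1.800e+02  4.000e-02  2.489e+01] F [ 0.4  1.2 -2.3] open 0.0374 j [ 23.   4. -28.  -0. -58.  91.]
(0.475, -0.003, 0.15, 25) [-0.     0.001 -0.002] [ 0.06 -0.01 -0.42]
top pred held [287. 240.] on board [291. 244.] [([276.0, 232.0, 20.0, 18.0], 0.8)] cover [([126.0, 258.0, 68.0, 52.0], 0.85), ([103.0, 255.0, 124.0, 53.0], 0.4)] [157. 282.]
[99. 57. 15.]
[163. 108.  42.]
scene pred held [342. 220.] on board [341. 262.] [([332.0, 212.0, 15.0, 19.0], 0.67)] cover [([424.0, 256.0, 69.0, 70.0], 0.69), ([330.0, 181.0, 29.0, 46.0], 0.64)] [461. 277.]
[63. 38. 21.]
[178. 126.  59.]
```

```bash
python3 -c "
from h import *
print(ctrl.close_job())"
```

```text
the job is handed in; nothing more can be done
None
```

I handed the job in with the cover hanging astride the bar and the roll held in the tongs, its underside about 15 cm above the board by my estimate; the judge's verdict wasn't returned, so I can't confirm it passed.

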